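# Slide the glued phone under the UV curing lamp

### The job

The phone with the freshly glued screen lies in one of the two carriers. Slide that carrier, nest first, into the open front of the low UV curing lamp until it is fully home against the two stops at the back, with the phone still lying flat in it, and let go. Leave the empty carrier where it is.

Things in the scene. Friction and masses are not known exactly. Their poses are not given: they have to be found in the camera images.
- carrier_grip (a point): Centre of the loaded carrier's upright grip, 30 mm above the table: a black block 30 (x) by 22 (y) mm, from 6 to 55 mm high. Loose flat aluminium sled, 0.3-0.5 kg. x points from grip to nest, z up. Nest plate: x = +55 to +127 mm, 136 mm wide (y), 6 mm thick, rim 12 mm high. A neck plate 6 mm thick, 40 mm wide, runs under the grip, to 17 mm behind its centre.
- phone_centre (a point): Centre of the phone, a loose black slab 60 (x) by 124 (y) by 8 mm, about 0.15 kg, screen up, lying in the nest of the loaded carrier: its centre is 91 mm from the grip centre along the carrier's x and 10 mm above the table.
- spare_grip (a point): Grip centre (30 mm above the table) of the other carrier: same shape, size and axes as the loaded one, but its nest is empty. It is to stay where it is.
- lamp: Fixed low white hood, 100 (x) by 184 (y) by 78 mm high, open in front and below. Origin on the table midway between its cheeks; x points from front to back, z up. Open front at x = -45 mm; 164 mm clear between cheeks; canopy underside 50 mm up (the grip stays outside). Two 20 mm high stop lugs (y = +-55) face x = +45 mm: a carrier fully home has its grip at x = -82, y = 0 +-14 mm.
There are look-alikes about, which are no part of the job. There is more than one size of the part that bears phone_centre; the job needs the larger. Leave any pink look-alike of the part that bears carrier_grip alone.

How it is judged:
By the outcome, as a careful person would: the job done as asked, in the order asked, and still so for the second after the job is handed in, with the robot touching nothing.
It also fails if it takes over 45 s, if anything falls off the work surface, if the arm or the gripper's body presses on something with over 40 N, if the wrist force passes 120 N, or if a joint passes its speed limit or range.

### The arm

A 6-joint arm with a two-finger parallel gripper is mounted at the origin on the work surface. World frame = base frame: x ahead of the robot, y to its left, z up, the work surface at z = 0. Lengths are in mm, angles in rad, forces in N, time in s.
With the tool pointing down it reaches from about 400 to 825 mm from the base axis. Payload 7 kg.
Tool frame: the origin (TCP) lies on the mounting face of the last link; the fingertips stand 173 mm ahead of it and the grasp point (between the pads) lies 155 mm ahead of it; x points along the fingers, z is the direction in which the jaws open and shut, and the axes are right-handed (so a half turn about x gives the same grasp; the last joint's range is limited). The gripper opens to 85 mm and grips with 20 to 120 N. Pads are 22 mm wide; open, the fingers measure 114 mm over their backs; the gripper's body (76 mm by 85 mm) begins 54 mm behind the grasp point. The pads swing forward as they close: fully open they stand 13 mm farther back than shut.
Start: joints at [-0.927, 0.359, 0.012, 0, -1.224, -0.288], TCP at [235.103, -632.711, 404.702] pointing down, gripper open.
Joint ranges: [-3.07, 3.07], [-1.43, 2.12], [-1.02, 1.25], [-3.03, 1.67], [-3.05, -0], [-3.03, 3.03]. Speed limits (rad/s): [2.39, 2.39, 3.01, 3.14, 3.14, 3.14].

### API

Orientations are given as a unit quaternion [w, x, y, z].
In Python, from bench import sensors, eyes, r, look_for, masks_of, landmark_of gives the robot as it stands. The module is installed in compiled form; this text tells all that it offers.
- The arm moves only by the shell command python3 -m inch 'ROWS' [FORCE]. ROWS is JSON, a list of rows, each an object of numbers: "x", "y", "z": the shift along the tool's x, y, z in m; "ax", "ay", "az": the turn, a rotation vector about the tool's x, y, z in units of 6 degrees (1.0 is 6 degrees); "claw": the finger opening in m, from 0 to 0.0854. A call has 1 to 10 rows; each row shifts and turns the commanded pose from where the row before left it, along the tool's axes as they then stand; what a row does not reach is not made up. A row lasts 1/8 s, in which the tool goes at most 62.5 mm and 10.7 degrees, less where a joint would pass 70% of its speed; a pose out of reach is approached as far as the arm can. A call with a gripper value outside its range is refused whole. The fingers move at their own pace and stop on an object; FORCE is the grip in N (left out, the last holds). Time passes only in rows, so rows that do not move let the fingers close. It gives the time, the measured TCP pose, the force and the opening at its end, in the units of the state.
- sensors.read_state(): the state, without advancing time (a new reading comes with each control period).
- eyes.get_image(name): name is "side" or "top"; returns a dict with "pixels" (480x640x3 uint8, red, green, blue), "intrinsics" (3x3 intrinsics, pixels), "position" and "rotation" of the camera in the world. Camera axes: x right, y down, z forward; pixel columns grow to the right and rows downward; lengths in mm; the calibration is good to about 2 mm. A picture is of the moment at which its call begins. There is no depth.
- r.job_done(): hands the job in, once; it reports no verdict.
Trained networks look in a picture, given as the dict that the camera call returned (one of the last four; its "shot" number tells which), for a name from the list of things; names that differ only in an ending like _2 or _b are one class to them, and where a whole thing is asked for, a point or a joint stands for the part that bears it (a point fixed in the world has none). Each returns a list of dicts, best first, with "conf" (0 to 1); they miss things now and then, are a little off and sometimes report something else, mostly with a low value. They report only what shows in the picture. A call takes as long as a camera call. They do not tell look-alikes from the thing itself.
- look_for(query, picture): "bbox" ([left, top, width, height] as shares, 0 to 1, of the picture: columns of its width, rows of its height, round what is visible of it).
- masks_of(query, picture): "pixels" (480x640 bool, what is visible of it) and "bbox" ([left, top, width, height] as shares, 0 to 1, of the picture: columns of its width, rows of its height, round what is visible of it).
- landmark_of(query, picture): "position" ([row, column] as shares, 0 to 1, of the picture: columns of its width, rows of its height: a listed point, or the origin of a listed thing).
The state is a dict: "time_s": time; "qpos": joint angles; "qvel": joint speeds; "effort": joint torques, N m; "tcp_pos": TCP position; "eef_rot": TCP orientation; "ft_force": force on the tool from outside, world axes, zero at the start; "ft_torque": the same for the moment, N m; "finger_gap": finger opening in mm.
Only numpy, scipy, OpenCV 4.12 (cv2) and the standard library are available. Lean on these libraries where they do the work, as an engineer would, in place of code of your own. Each camera call takes 0.05 s, during which the arm holds its last target.

## Working session

There is one attempt and no reset: what is moved stays moved. The work goes in short steps, Python scripts to look and compute and a shell command to move; the robot and the scene stay as the last step left them, time stands still between calls to the robot, and variables do not carry over. Pictures are saved under pics/ and viewed, and the job is handed in when it is done.

```bash
mkdir -p pics; ls
cat > h.py <<'E'
import numpy as np, cv2
from bench import sensors, eyes, r, look_for, masks_of, landmark_of
def ray(im,u,v):
    K=np.array(im["intrinsics"]);R=np.array(im["rotation"])
    if R.size==4:
        from scipy.spatial.transform import Rotation as Q
        R=Q.from_quat(np.roll(R,-1)).as_matrix()
    d=R@np.linalg.inv(K)@np.array([u,v,1.]);return np.array(im["position"]),d
def atz(im,u,v,z):
    p,d=ray(im,u,v);return p+d*(z-p[2])/d[2]
def proj(im,P):
    K=np.array(im["intrinsics"]);R=np.array(im["rotation"])
    c=K@(R.T@(np.array(P,float)-np.array(im["position"])));return c[:2]/c[2]
def save(im,n): cv2.imwrite("pics/"+n+".png",im["pixels"][:,:,::-1])
E
python3 - <<'E'
from h import *
np.set_printoptions(precision=3,suppress=True)
ims={n:eyes.get_image(n) for n in("top","side")}
for n,im in ims.items():
    save(im,n+"0");print(n,im["position"],im["rotation"],im["intrinsics"])
    for q in("carrier_grip","phone_centre","spare_grip","lamp"):
        for L in landmark_of(q,im):
            v,u=np.array(L["position"])*[480,640]
            z={"carrier_grip":30,"spare_grip":30,"phone_centre":10,"lamp":0}[q]
            print(n,q,round(L["conf"],2),round(u),round(v),atz(im,u,v,z))
print(sensors.read_state())
E
```

```text
pics
top [ 369.534   -4.08  1274.459] [-0.021  0.717 -0.696  0.027] [[556.164   0.    316.676]
 [  0.    556.164 244.697]
 [  0.      0.      1.   ]]
top carrier_grip 0.87 473 364 [ 199.217 -365.437   30.   ]
top carrier_grip 0.61 429 253 [ 442.841 -265.622   30.   ]
top phone_centre 0.82 444 162 [ 655.215 -301.167   10.   ]
top phone_centre 0.58 435 213 [ 536.48  -281.181   10.   ]
top spare_grip 0.89 167 230 [475.98  323.672  30.   ]
top spare_grip 0.56 319 154 [660.979 -12.59   30.   ]
top lamp 0.64 321 153 [668.324 -15.76    0.   ]
side [ 305.422  874.206 1141.451] [ 0.032 -0.083  0.939 -0.333] [[529.688   0.    320.97 ]
 [  0.    529.688 245.595]
 [  0.      0.      1.   ]]
side carrier_grip 0.62 343 182 [ 449.305 -265.248   30.   ]
side carrier_grip 0.58 427 168 [ 204.161 -371.384   30.   ]
side phone_centre 0.83 317 180 [ 530.227 -281.48    10.   ]
side phone_centre 0.49 279 173 [ 651.484 -291.938   10.   ]
side spare_grip 0.74 293 360 [472.775 332.263  30.   ]
side lamp 0.59 252 243 [664.783 -12.258   0.   ]
{'time_s': 0.5, 'qpos': array([-0.927,  0.359,  0.012, -0.   , -1.224, -0.288]), 'qvel': array([ 0.001, -0.001, -0.   ,  0.   ,  0.   , -0.001]), 'effort': array([  0.001, -58.24 ,  29.343,   6.937,  -0.001,  -0.   ]), 'tcp_pos': array([ 235.092, -632.686,  404.677]), 'eef_rot': array([ 0.404, -0.581,  0.404,  0.581]), 'ft_force': array([-0.257,  0.537,  0.705]), 'ft_torque': array([ 0.014,  0.006, -0.018]), 'finger_gap': 85.55722218735558}
```

View pics/top0.png

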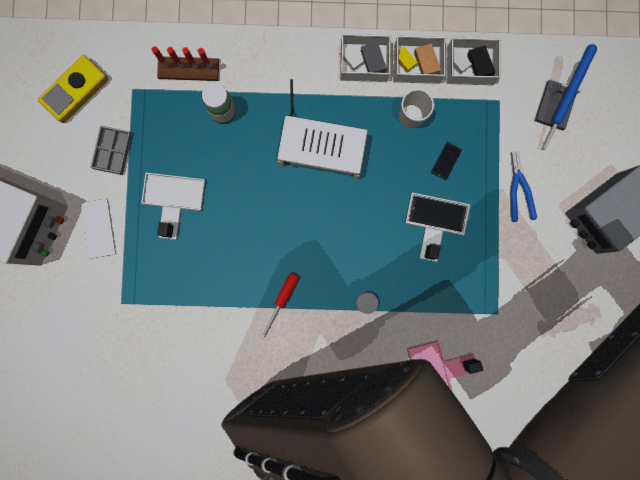

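View pics/side0.png

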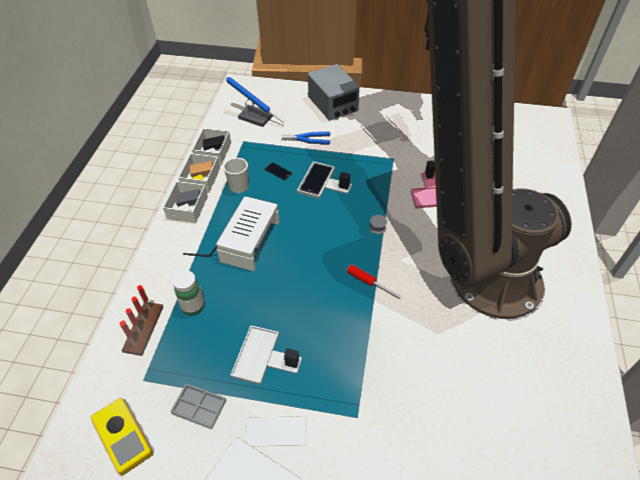

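Run:
```python
import cv2
a=cv2.imread('pics/top0.png');
cv2.imwrite('pics/crop0.png',cv2.resize(a[130:290,370:520],None,fx=3.7,fy=3.7,interpolation=cv2.INTER_CUBIC))
```

```text
(no output)
```

View pics/crop0.png

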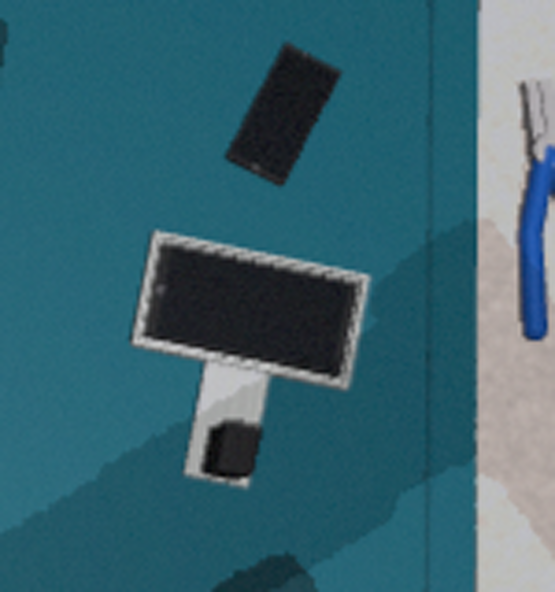

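Lookalikes, top-view pixels:
- Carriers: white at (430,245) with a large phone in it, white empty at (167,228) (the spare), and pink at (470,365).
- Phones: large in the nest at (438,213), small and loose at (446,160).

The loaded white carrier at (430,245) is the one, and the crop confirms it. Next I'll get exact poses for it and the lamp.

```bash
cat > pose.py <<'E'
from h import *
from scipy.optimize import least_squares
np.set_printoptions(precision=2,suppress=True)
def best(q,im,near):
    b=None
    for m in masks_of(q,im):
        ys,xs=np.nonzero(m["pixels"])
        c=np.array([xs.mean(),ys.mean()])
        d=np.hypot(*(c-near))
        if b is None or d<b[0]: b=(d,m["pixels"],c,m["conf"])
    return b
def boxpts(x0,x1,y0,y1,z0,z1): return [[x,y,z] for x in(x0,x1) for y in(y0,y1) for z in(z0,z1)]
CAR=[boxpts(55,127,-68,68,0,12),boxpts(-17,56,-20,20,0,6),boxpts(-15,15,-11,11,6,55)]
LAMP=[boxpts(-50,50,-92,92,50,78),boxpts(-50,50,-92,-82,0,78),boxpts(-50,50,82,92,0,78)]
def T(p,P):
    c,s=np.cos(p[2]),np.sin(p[2]);P=np.array(P,float)
    return np.c_[P[:,0]*c-P[:,1]*s+p[0],P[:,0]*s+P[:,1]*c+p[1],P[:,2]]
def overlay(im,img,p,parts,col):
    for b in parts:
        h=cv2.convexHull(np.array([proj(im,q) for q in T(p,b)],np.float32))
        cv2.polylines(img,[(h*16).astype(np.int32)],True,col,1,cv2.LINE_AA,4)
def sil(im,p,parts):
    m=np.zeros((480*4,640*4),np.uint8)
    for b in parts:
        h=cv2.convexHull(np.array([proj(im,q) for q in T(p,b)],np.float32))
        cv2.fillConvexPoly(m,np.round((h+.5)*4).astype(np.int32),255)
    return cv2.resize(m,(640,480),interpolation=cv2.INTER_AREA)/255.
def fit(ims,masks,p0,parts):
    from scipy.optimize import minimize
    def f(v):
        p=[v[0],v[1],v[2]/100]
        return sum(np.abs(sil(im,p,parts)-m).sum() for im,m in zip(ims,masks))
    r_=minimize(f,[p0[0],p0[1],p0[2]*100],method="Nelder-Mead",options=dict(initial_simplex=np.array([p0[0],p0[1],p0[2]*100])+np.array([[0,0,0],[8,0,0],[0,8,0],[0,0,8]]),xatol=.05,fatol=.5))
    return np.array([r_.x[0],r_.x[1],r_.x[2]/100]),r_.fun
E
python3 - <<'E'
from pose import *
ims=[eyes.get_image(n) for n in("top","side")]
for name,q,near,p0,parts in(("car","carrier_grip",[(434,222),(325,180)],[445,-265,-.18],CAR),("lamp","lamp",[(321,145),(248,233)],[668,-15,-.15],LAMP)):
    bs=[best(q,im,nr) for im,nr in zip(ims,near)]
    for b in bs: print(name,b[0],b[1].sum(),b[2],b[3])
    print("joint",fit(ims,[b[1]*1. for b in bs],p0,parts))
    for im,b in zip(ims,bs): print("single",fit([im],[b[1]*1.],p0,parts))
    p,_=fit(ims,[b[1]*1. for b in bs],p0,parts)
    for i,im in enumerate(ims):
        img=im.setdefault("ov",im["pixels"][:,:,::-1].copy()); overlay(im,img,p,parts,(0,0,255))
a=cv2.resize(ims[0]["ov"][90:290,260:500],None,fx=3,fy=3);cv2.imwrite("pics/ov1.png",a)
a=cv2.resize(ims[1]["ov"][140:290,190:380],None,fx=3.5,fy=3.5);cv2.imwrite("pics/ov2.png",a)
E
```

```text
car 10.57649814881402 938 [432.38 232.45] 0.78
car 6.344259209624187 544 [330.16 183.69] 0.7Traceback (most recent call last):
  File "<stdin>", line 6, in <module>
  File "pose.py", line 33, in fit
    r_=minimize(f,[p0[0],p0[1],p0[2]*100],method="Nelder-Mead",options=dict(initial_simplex=np.array([p0[0],p0[1],p0[2]*100])+np.array([[0,0,0],[8,0,0],[0,8,0],[0,0,8]]),xatol=.05,fatol=.5))
    res = _minimize_neldermead(fun, x0, args, callback, bounds=bounds,
                               **options)
    fsim[k] = func(sim[k])
              ~~~~^^^^^^^^
    fx = function(np.copy(x), *(wrapper_args + args))
  File "pose.py", line 32, in f
    return sum(np.abs(sil(im,p,parts)-m).sum() for im,m in zip(ims,masks))
  File "pose.py", line 32, in <genexpr>
    return sum(np.abs(sil(im,p,parts)-m).sum() for im,m in zip(ims,masks))
                      ~~~^^^^^^^^^^^^
  File "pose.py", line 25, in sil
    h=cv2.convexHull(np.array([proj(im,q) for q in T(p,b)],np.float32))
                               ~~~~^^^^^^
  File "h.py", line 13, in proj
    c=K@(R.T@(np.array(P,float)-np.array(im["position"])));return c[:2]/c[2]
         ~~~^^~~~~~~~~~~~~~~~~~~~~~~~~~~~~~~~~~~~~~~~~~~~
ValueError: matmul: Input operand 1 has a mismatch in its core dimension 0, with gufunc signature (n?,k),(k,m?)->(n?,m?) (size 3 is different from 4)
```

```bash
python3 - <<'E'
s=open('h.py').read()
s=s.replace('''R=np.array(im["rotation"])
    c=K''','''R=np.array(im["rotation"])
    from scipy.spatial.transform import Rotation as Q
    R=Q.from_quat(np.roll(R,-1)).as_matrix()
    c=K''')
open('h.py','w').write(s)
E
cat > run1.py <<'E'
from pose import *
import sys
tag=sys.argv[1]
ims=[eyes.get_image(n) for n in("top","side")]
for name,q,near,p0,parts in(("car","carrier_grip",[(434,222),(325,180)],[445,-265,-.18],CAR),("lamp","lamp",[(321,145),(248,233)],[668,-15,-.15],LAMP)):
    ms=[]
    for im,nr in zip(ims,near):
        b=best(q,im,nr);m=b[1].copy();
        if name=="car": 
            ph=best("phone_centre",im,proj(im,[533,-281,10]));m|=ph[1]
        ms.append(m*1.);print(name,b[0],m.sum(),b[3])
    p,f=fit(ims,ms,p0,parts);print("joint",p,f)
    for im,m in zip(ims,ms): print("single",*fit([im],[m],p0,parts))
    for i,im in enumerate(ims):
        img=im.setdefault("ov",im["pixels"][:,:,::-1].copy()); overlay(im,img,p,parts,(0,0,255))
a=cv2.resize(ims[0]["ov"][90:290,260:500],None,fx=3,fy=3);cv2.imwrite(f"pics/ovt{tag}.png",a)
a=cv2.resize(ims[1]["ov"][140:290,190:380],None,fx=3.5,fy=3.5);cv2.imwrite(f"pics/ovs{tag}.png",a)
E
python3 run1.py 1
```

```text
car 8.020341453149356 2439 0.6
car 4.514937155113504 1231 0.87
joint [ 446.82 -270.29   -0.18] 184.18039215686275
single [ 446.64 -270.27   -0.17] 104.42352941176469
single [ 447.75 -271.03   -0.17] 73.06274509803922Traceback (most recent call last):
  File "run1.py", line 8, in <module>
    b=best(q,im,nr);m=b[1].copy();
                      ~^^^
TypeError: 'NoneType' object is not subscriptable
```

```bash
cat > run2.py <<'E'
from pose import *
import sys
tag=sys.argv[1]
def get(n,q,near):
    for _ in range(4):
        im=eyes.get_image(n); b=best(q,im,near)
        if b is not None and b[0]<30: return im,b
near={"top":(321,145),"side":(248,233)}
G={n:get(n,"lamp",near[n]) for n in near}
ims=[G[n][0] for n in G if G[n]];ms=[G[n][1][1]*1. for n in G if G[n]]
print([m.sum() for m in ms],[k for k in G if G[k]])
p0=[668,-15,-.15]
p,f=fit(ims,ms,p0,LAMP);print("joint",p,f)
for im,m in zip(ims,ms): print("single",*fit([im],[m],p0,LAMP))
ims=[eyes.get_image(n) for n in("top","side")]
for im in ims:
    im["ov"]=im["pixels"][:,:,::-1].copy()
    overlay(im,im["ov"],p,LAMP,(0,0,255));overlay(im,im["ov"],[446.82,-270.29,-.175],CAR,(0,0,255))
a=cv2.resize(ims[0]["ov"][90:290,260:500],None,fx=3,fy=3);cv2.imwrite(f"pics/ovt{tag}.png",a)
a=cv2.resize(ims[1]["ov"][140:290,190:380],None,fx=3.5,fy=3.5);cv2.imwrite(f"pics/ovs{tag}.png",a)
E
python3 run2.py 1
```

```text
[np.float64(4225.0), np.float64(2974.0)] ['top', 'side']
joint [672.83 -15.95  -0.14] 464.7647058823529
single [672.42 -15.87  -0.14] 214.33333333333331
single [673.63 -16.38  -0.15] 233.1254901960784
```

View pics/ovt1.png

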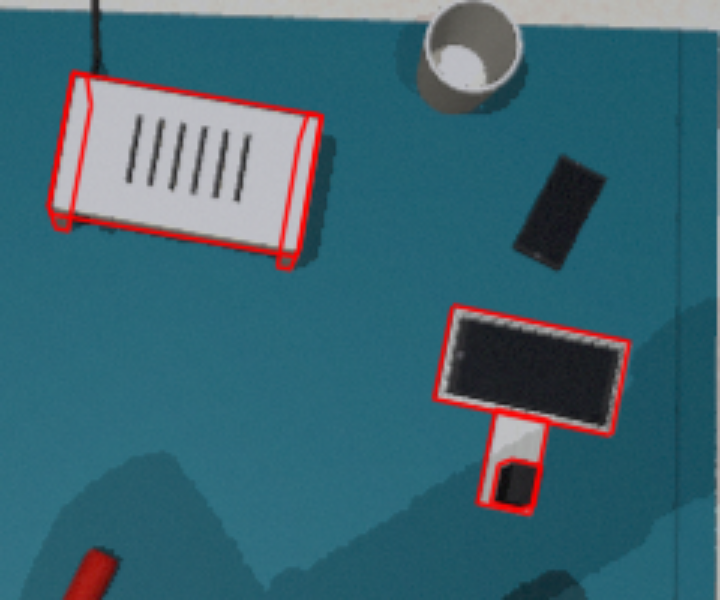

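View pics/ovs1.png

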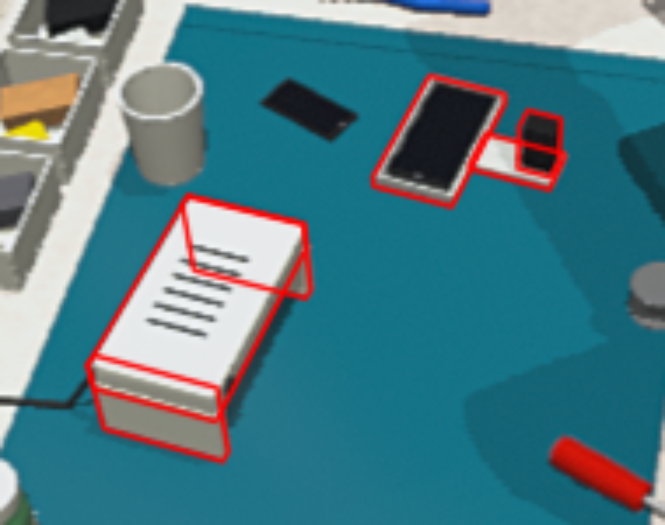

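The overlay fits well in both views: carrier grip at (447,-270) with yaw -0.175, and the lamp with its front toward the robot. Next: the tool-frame deltas.

```bash
cat > d.py <<'E'
from h import *
from scipy.spatial.transform import Rotation as Q
np.set_printoptions(precision=4,suppress=True)
def delta(target_grasp,yaw,s=None,verbose=True):
    "tool x down, tool z along +-carrier y"
    s=s or sensors.read_state()
    R=Q.from_quat(np.roll(s["eef_rot"],-1)).as_matrix()
    best=None
    for sg in(1,-1):
        z=sg*np.array([-np.sin(yaw),np.cos(yaw),0]);x=np.array([0,0,-1.]);y=np.cross(z,x)
        Rt=np.c_[x,y,z]; rv=Q.from_matrix(R.T@Rt).as_rotvec()
        if best is None or np.linalg.norm(rv)<np.linalg.norm(best[0]): best=(rv,Rt)
    rv,Rt=best
    tcp=np.array(target_grasp,float)-155*Rt[:,0]
    dw=tcp-s["tcp_pos"]
    print("t",s["time_s"],"tcp",s["tcp_pos"],"gap",s["finger_gap"],"F",s["ft_force"])
    print("turn deg",np.degrees(rv),"units",np.degrees(rv)/6)
    print("world d",dw,"in current tool",R.T@dw,"in final tool",Rt.T@dw)
    print("tool axes world\n",R); print("q",s["qpos"])
E
python3 -c "
from d import *
delta([447,-270,38],-.175)"
```

```text
t 1.35 tcp [ 235.1084 -632.7079  404.6978] gap 85.57151066294848 F [ 0.2842 -0.3454 -0.0721]
turn deg [30.4101  0.0022  0.0013] units [5.0684 0.0004 0.0002]
world d [ 211.8916  362.7079 -211.6978] in current tool [ 211.7162 -324.948   266.1881] in final tool [ 211.6978 -145.5049  394.0602]
tool axes world
 [[ 0.     -0.9374 -0.3483]
 [ 0.     -0.3483  0.9374]
 [-1.     -0.      0.    ]]
q [-0.9269  0.3586  0.0119 -0.     -1.2241 -0.2881]
```

```bash
python3 -m inch '[{"ax":1.69,"claw":0.085},{"ax":1.69},{"ax":1.69},{"y":-0.02,"z":0.055},{"y":-0.02,"z":0.055},{"y":-0.02,"z":0.055},{"y":-0.02,"z":0.055},{"y":-0.02,"z":0.055},{"y":-0.02,"z":0.055},{"y":-0.02,"z":0.055}]' 60; python3 -c "
from d import *
delta([447,-270,38],-.175)"
```

```text
t 1.35 tcp [ 235.1084 -632.7079  404.6978] gap 85.57151066294848 F [ 0.2842 -0.3454 -0.0721]
turn deg [30.4101  0.0022  0.0013] units [5.0684 0.0004 0.0002]
world d [ 211.8916  362.7079 -211.6978] in current tool [ 211.7162 -324.948   266.1881] in final tool [ 211.6978 -145.5049  394.0602]
tool axes world
 [[ 0.     -0.9374 -0.3483]
 [ 0.     -0.3483  0.9374]
 [-1.     -0.      0.    ]]
q [-0.9269  0.3586  0.0119 -0.     -1.2241 -0.2881]validation failed for argument at $[0]...
```

```bash
python3 -m inch '[{"x":0,"y":0,"z":0,"ax":1.5,"ay":0,"az":0,"claw":0.085}]' 60
```

```text
time_s: 1.48
tcp_pos: [235.1, -632.7, 404.7]
eef_rot: [0.449, -0.546, 0.449, 0.546]
ft_force: [0.2, 0.0, -0.3]
finger_gap: 84.9
```

```bash
python3 -m inch '[{"x":0,"y":0,"z":0,"ax":1.75,"ay":0,"az":0,"claw":0.085},{"x":0,"y":0,"z":0,"ax":1.75,"ay":0,"az":0,"claw":0.085},{"x":0,"y":-0.02,"z":0.055,"ax":0,"ay":0,"az":0,"claw":0.085},{"x":0,"y":-0.02,"z":0.055,"ax":0,"ay":0,"az":0,"claw":0.085},{"x":0,"y":-0.02,"z":0.055,"ax":0,"ay":0,"az":0,"claw":0.085},{"x":0,"y":-0.02,"z":0.055,"ax":0,"ay":0,"az":0,"claw":0.085},{"x":0,"y":-0.02,"z":0.055,"ax":0,"ay":0,"az":0,"claw":0.085},{"x":0,"y":-0.02,"z":0.055,"ax":0,"ay":0,"az":0,"claw":0.085},{"x":0,"y":-0.02,"z":0.055,"ax":0,"ay":0,"az":0,"claw":0.085}]'; python3 -c "
from d import *
delta([447,-270,38],-.175)"
```

```text
time_s: 2.6
tcp_pos: [438.0, -274.7, 405.1]
eef_rot: [0.54, -0.457, 0.54, 0.456]
ft_force: [1.2, -1.2, -0.1]
finger_gap: 85.1
t 2.6 tcp [ 438.0348 -274.7333  405.1371] gap 85.08499393729203 F [ 1.1568 -1.1839 -0.0733]
turn deg [ 0.4175 -0.0077  0.0549] units [ 0.0696 -0.0013  0.0092]
world d [   8.9652    4.7333 -212.1371] in current tool [212.1438  -7.846    6.1926] in final tool [212.1371  -8.0041   6.2219]
tool axes world
 [[ 0.0009 -0.986   0.1669]
 [-0.0003  0.1669  0.986 ]
 [-1.     -0.001  -0.0001]]
q [-0.1801  0.097  -0.3314  0.0001 -1.1415 -1.5585]
```

```bash
python3 -m inch '[{"x":0.05,"y":-0.008,"z":0.006,"ax":0.07,"ay":0,"az":0,"claw":0.085},{"x":0.05,"y":0,"z":0,"ax":0,"ay":0,"az":0,"claw":0.085},{"x":0.03,"y":0,"z":0,"ax":0,"ay":0,"az":0,"claw":0.085},{"x":0,"y":0,"z":0,"ax":0,"ay":0,"az":0,"claw":0.085},{"x":0,"y":0,"z":0,"ax":0,"ay":0,"az":0,"claw":0.085}]'
python3 - <<'E'
from d import *
delta([447,-270,38],-.175)
from pose import *
for n in("top","side"):
    im=eyes.get_image(n);c=proj(im,[447,-270,40]).astype(int)
    a=im["pixels"][c[1]-60:c[1]+60,c[0]-70:c[0]+70,::-1]
    cv2.imwrite(f"pics/ap_{n}.png",cv2.resize(a,None,fx=4,fy=4,interpolation=cv2.INTER_CUBIC))
E
```

```text
time_s: 3.22
tcp_pos: [447.0, -272.2, 276.0]
eef_rot: [0.542, -0.455, 0.541, 0.454]
ft_force: [0.3, -0.2, -0.2]
finger_gap: 85.2
t 3.225 tcp [ 447.0074 -272.1778  276.0352] gap 85.23528218842516 F [ 0.3397 -0.237  -0.2425]
turn deg [ 0.0133 -0.0272  0.0908] units [ 0.0022 -0.0045  0.0151]
world d [ -0.0074   2.1778 -83.0352] in current tool [83.0335  0.5175  2.1828] in final tool [83.0352  0.3864  2.1433]
tool axes world
 [[ 0.0015 -0.9848  0.1739]
 [-0.0007  0.1739  0.9848]
 [-1.     -0.0016 -0.0005]]
q [-0.1715  0.2349 -0.4918  0.0006 -0.8425 -1.5745]
```

View pics/ap_side.png

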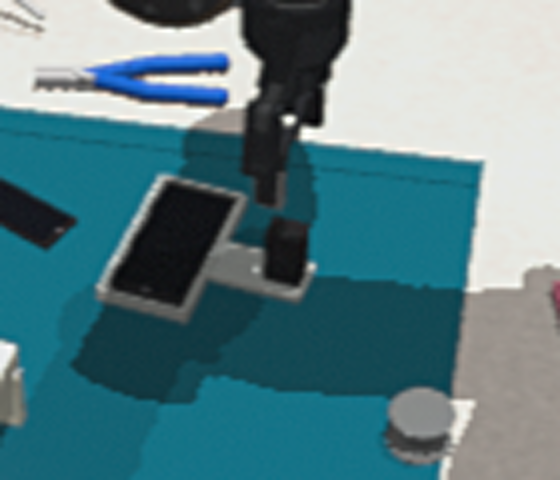

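View pics/ap_top.png

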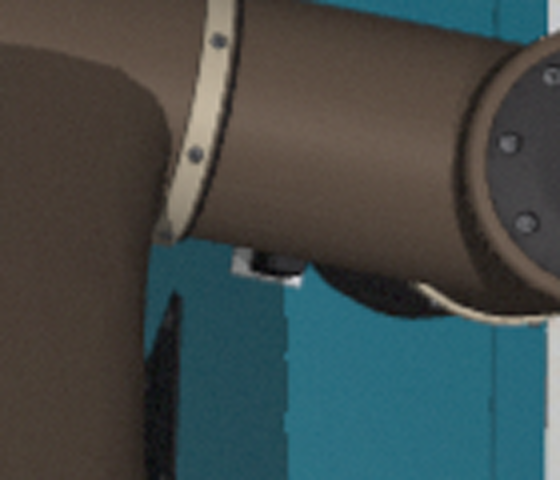

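Run:
```python
from d import *
im=eyes.get_image("side");c=proj(im,[447,-270,40]).astype(int)
s=sensors.read_state()
for z in(103,116):
  for k in(-43,-57,43,57):
    P=s["tcp_pos"]+np.array([.1739,.9848,0])*k;P[2]=z
    print(z,k,(proj(im,P)-c+[70,60])*4)
print((proj(im,[447,-270,55])-c+[70,60])*4)
```

```text
103 -43 [304.2959 138.8752]
103 -57 [310.2317 127.0086]
103 43 [266.4056 214.6236]
103 57 [259.9946 227.4401]
116 -43 [304.9441 125.2447]
116 -57 [310.9151 113.3734]
116 43 [266.8203 201.0419]
116 57 [260.3682 213.87  ]
[283.0658 226.8127]
```

The side view shows the open fingers straddling the grip: near tip at (270,200) and far tip at (310,120) in the crop, grip at (285,230). Both match the prediction, so I'll go down and close.

```bash
python3 -m inch '[{"x":0.03,"y":0,"z":0.002,"ax":0,"ay":0,"az":0,"claw":0.085},{"x":0.03,"y":0,"z":0,"ax":0,"ay":0,"az":0,"claw":0.085},{"x":0.023,"y":0,"z":0,"ax":0,"ay":0,"az":0,"claw":0.085},{"x":0,"y":0,"z":0,"ax":0,"ay":0,"az":0,"claw":0.085},{"x":0,"y":0,"z":0,"ax":0,"ay":0,"az":0,"claw":0.05},{"x":0,"y":0,"z":0,"ax":0,"ay":0,"az":0,"claw":0.03}]' 40; python3 -m inch '[{"x":0,"y":0,"z":0,"ax":0,"ay":0,"az":0,"claw":0.01},{"x":0,"y":0,"z":0,"ax":0,"ay":0,"az":0,"claw":0.01},{"x":0,"y":0,"z":0,"ax":0,"ay":0,"az":0,"claw":0.01},{"x":0,"y":0,"z":0,"ax":0,"ay":0,"az":0,"claw":0.01},{"x":0,"y":0,"z":0,"ax":0,"ay":0,"az":0,"claw":0.01},{"x":0,"y":0,"z":0,"ax":0,"ay":0,"az":0,"claw":0.01}]' 40; python3 -c "
from d import *
delta([476,10,38],-.14)"
```

```text
time_s: 4.12
tcp_pos: [447.2, -270.1, 193.1]
eef_rot: [0.542, -0.455, 0.541, 0.454]
ft_force: [-0.1, -0.2, -0.6]
finger_gap: 51.0
time_s: 4.88
tcp_pos: [446.9, -270.1, 192.5]
eef_rot: [0.542, -0.455, 0.542, 0.454]
ft_force: [-0.6, 0.8, 7.1]
finger_gap: 21.5
t 4.875 tcp [ 446.8976 -270.0553  192.4673] gap 21.51841722636013 F [-0.6427  0.773   7.1035]
turn deg [-2.0096 -0.0112  0.0576] units [-0.3349 -0.0019  0.0096]
world d [ 29.1024 280.0553   0.5327] in current tool [ -0.6029  20.1222 280.8433] in final tool [ -0.5327  10.2622 281.3763]
tool axes world
 [[ 0.001  -0.9847  0.1742]
 [-0.0004  0.1742  0.9847]
 [-1.     -0.001  -0.0002]]
q [-0.1674  0.3523 -0.5759  0.0003 -0.6416 -1.5788]
```

Grip held at 21.5 mm (the block is 22 mm). Sliding sideways to a point in front of the lamp.

```bash
python3 -m inch '[{"x":-0.0005,"y":0.001,"z":0.01,"ax":0,"ay":0,"az":0,"claw":0.01},{"x":0,"y":0.002,"z":0.02,"ax":0,"ay":0,"az":0,"claw":0.01},{"x":0,"y":0.002,"z":0.02,"ax":0,"ay":0,"az":0,"claw":0.01},{"x":0,"y":0.002,"z":0.025,"ax":0,"ay":0,"az":0,"claw":0.01},{"x":0,"y":0.003,"z":0.025,"ax":0,"ay":0,"az":0,"claw":0.01},{"x":0,"y":0.003,"z":0.025,"ax":0,"ay":0,"az":0,"claw":0.01},{"x":0,"y":0.003,"z":0.025,"ax":0,"ay":0,"az":0,"claw":0.01}]' 40; python3 -c "
from d import *
delta([470,12.6,38],-.14)"
```

```text
time_s: 5.75
tcp_pos: [456.9, -118.7, 192.5]
eef_rot: [0.542, -0.454, 0.542, 0.454]
ft_force: [-0.5, -4.7, 2.6]
finger_gap: 21.5
t 5.75 tcp [ 456.938  -118.7005  192.4662] gap 21.512544506250165 F [-0.5117 -4.718   2.5906]
turn deg [-2.0267 -0.0176  0.0108] units [-0.3378 -0.0029  0.0018]
world d [ 13.062  131.3005   0.5338] in current tool [ -0.5758  10.047  131.5654] in final tool [ -0.5338   5.3879 131.8386]
tool axes world
 [[ 0.0001 -0.9847  0.1745]
 [-0.0003  0.1745  0.9847]
 [-1.     -0.0002 -0.0003]]
q [ 0.1644  0.2875 -0.6862  0.0006 -0.5969 -1.9111]
```

```bash
python3 -m inch '[{"x":0,"y":0.002,"z":0.025,"ax":0,"ay":0,"az":0,"claw":0.01},{"x":0,"y":0.002,"z":0.025,"ax":0,"ay":0,"az":0,"claw":0.01},{"x":0,"y":0.002,"z":0.025,"ax":0,"ay":0,"az":0,"claw":0.01},{"x":0,"y":0.002,"z":0.025,"ax":0,"ay":0,"az":0,"claw":0.01},{"x":0,"y":0.002,"z":0.02,"ax":0,"ay":0,"az":0,"claw":0.01},{"x":0,"y":0,"z":0.008,"ax":-0.17,"ay":0,"az":0,"claw":0.01},{"x":0,"y":0,"z":0.002,"ax":-0.17,"ay":0,"az":0,"claw":0.01},{"x":0,"y":0,"z":0,"ax":0,"ay":0,"az":0,"claw":0.01},{"x":0,"y":0,"z":0,"ax":0,"ay":0,"az":0,"claw":0.01}]' 40
python3 - <<'E'
from d import *
from pose import *
delta([470,12.6,38],-.14)
s=sensors.read_state()
p=[s["tcp_pos"][0],s["tcp_pos"][1],-.14]
for n in("top","side"):
    im=eyes.get_image(n);save(im,"pre_"+n);o=im["pixels"][:,:,::-1].copy()
    overlay(im,o,[672.8,-16,-.143],LAMP,(0,0,255));overlay(im,o,p,CAR,(0,255,0))
    c=proj(im,[570,0,40]).astype(int);x0=max(c[0]-100,0);y0=max(c[1]-75,0)
    cv2.imwrite(f"pics/pre_{n}.png",cv2.resize(o[y0:y0+150,x0:x0+200],None,fx=4,fy=4,interpolation=cv2.INTER_CUBIC))
E
```

```text
time_s: 6.88
tcp_pos: [469.7, 10.4, 192.5]
eef_rot: [0.534, -0.464, 0.533, 0.464]
ft_force: [-2.2, 1.0, 6.1]
finger_gap: 21.3
t 6.875 tcp [469.67  10.36 192.47] gap 21.33934166973702 F [-2.21  0.98  6.08]
turn deg [0.07 0.02 0.01] units [0.01 0.   0.  ]
world d [0.33 2.24 0.53] in current tool [-0.53 -0.01  2.26] in final tool [-0.53 -0.01  2.26]
tool axes world
 [[ 0.   -0.99  0.14]
 [ 0.    0.14  0.99]
 [-1.   -0.    0.  ]]
q [ 0.44  0.28 -0.69 -0.   -0.6  -2.15]
```

View pics/pre_side.png

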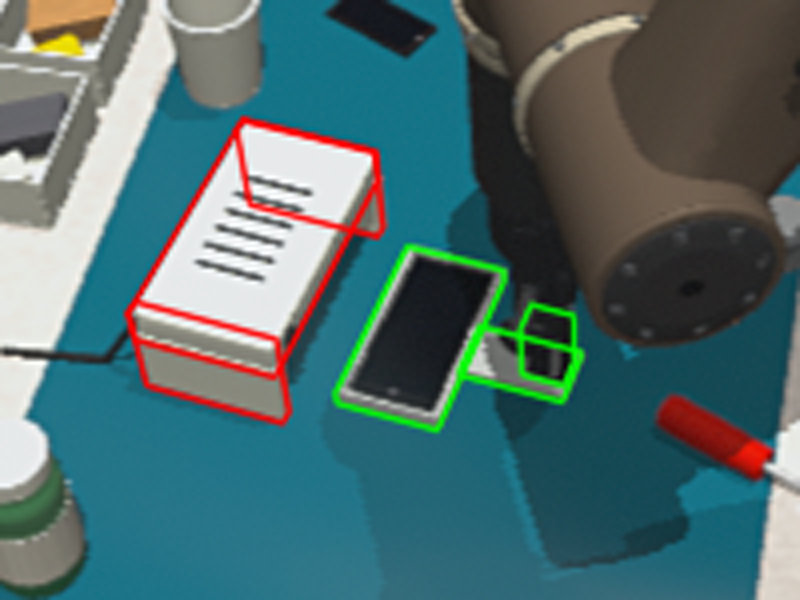

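View pics/pre_top.png

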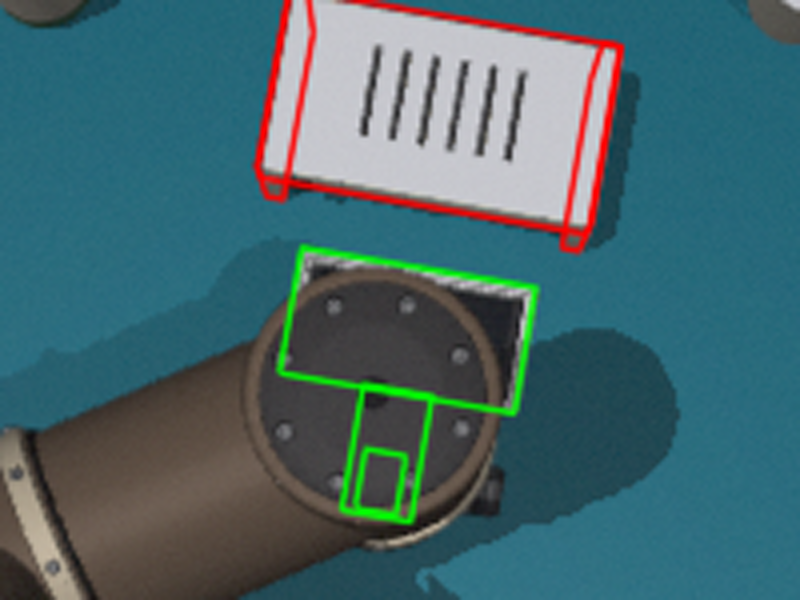

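Carrier and lamp overlays line up in both views, with the phone flat and the nest about 28 mm short of the front. Inserting: the bulk of the travel first, then creeping on force.

```bash
python3 -m inch '[{"x":-0.0003,"y":-0.005,"z":0.002,"ax":0,"ay":0,"az":0,"claw":0.01},{"x":0,"y":-0.012,"z":0,"ax":0,"ay":0,"az":0,"claw":0.01},{"x":0,"y":-0.012,"z":0,"ax":0,"ay":0,"az":0,"claw":0.01},{"x":0,"y":-0.008,"z":0,"ax":0,"ay":0,"az":0,"claw":0.01},{"x":0,"y":0,"z":0,"ax":0,"ay":0,"az":0,"claw":0.01}]'; python3 -m inch '[{"x":0,"y":-0.01,"z":0,"ax":0,"ay":0,"az":0,"claw":0.01},{"x":0,"y":-0.012,"z":0,"ax":0,"ay":0,"az":0,"claw":0.01},{"x":0,"y":-0.012,"z":0,"ax":0,"ay":0,"az":0,"claw":0.01},{"x":0,"y":-0.012,"z":0,"ax":0,"ay":0,"az":0,"claw":0.01},{"x":0,"y":-0.01,"z":0,"ax":0,"ay":0,"az":0,"claw":0.01},{"x":0,"y":-0.008,"z":0,"ax":0,"ay":0,"az":0,"claw":0.01},{"x":0,"y":0,"z":0,"ax":0,"ay":0,"az":0,"claw":0.01}]';python3 - <<'E'
from d import *
from pose import *
delta([586.8,-3.6,38],-.14)
s=sensors.read_state()
p=[s["tcp_pos"][0],s["tcp_pos"][1],-.14]
for n in("top","side"):
    im=eyes.get_image(n);o=im["pixels"][:,:,::-1].copy()
    overlay(im,o,[672.8,-16,-.143],LAMP,(0,0,255));overlay(im,o,p,CAR,(0,255,0))
    c=proj(im,[600,0,40]).astype(int);x0=max(c[0]-100,0);y0=max(c[1]-75,0)
    cv2.imwrite(f"pics/in_{n}.png",cv2.resize(o[y0:y0+150,x0:x0+200],None,fx=4,fy=4,interpolation=cv2.INTER_CUBIC))
E
```

```text
time_s: 7.6
tcp_pos: [506.1, 6.6, 192.5]
eef_rot: [0.533, -0.464, 0.534, 0.464]
ft_force: [-4.2, -2.0, 6.8]
finger_gap: 21.6
time_s: 8.48
tcp_pos: [569.6, -2.2, 192.5]
eef_rot: [0.533, -0.464, 0.534, 0.464]
ft_force: [-2.9, -1.2, 4.8]
finger_gap: 21.7
t 8.475 tcp [569.59  -2.18 192.51] gap 21.667250980740626 F [-2.92 -1.18  4.78]
turn deg [ 0.04 -0.03 -0.09] units [ 0.01 -0.01 -0.02]
world d [17.21 -1.42  0.49] in current tool [ -0.52 -17.24   0.98] in final tool [ -0.49 -17.24   1.  ]
tool axes world
 [[-0.   -0.99  0.14]
 [-0.    0.14  0.99]
 [-1.    0.   -0.  ]]
q [ 0.34  0.41 -0.47 -0.   -0.69 -2.05]
```

View pics/in_side.png

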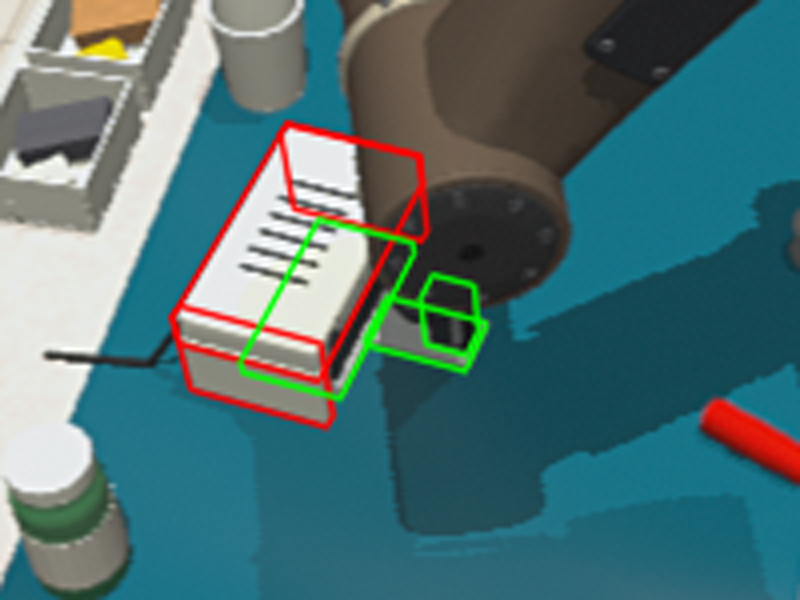

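The carrier is most of the way in and straight, with only drag force. About 17 mm to go, so I'll creep.

```bash
python3 -m inch '[{"x":0,"y":-0.004,"z":0,"ax":0,"ay":0,"az":0,"claw":0.01},{"x":0,"y":-0.004,"z":0,"ax":0,"ay":0,"az":0,"claw":0.01},{"x":0,"y":-0.003,"z":0,"ax":0,"ay":0,"az":0,"claw":0.01},{"x":0,"y":0,"z":0,"ax":0,"ay":0,"az":0,"claw":0.01}]'; python3 -m inch '[{"x":0,"y":-0.0015,"z":0,"ax":0,"ay":0,"az":0,"claw":0.01},{"x":0,"y":-0.0015,"z":0,"ax":0,"ay":0,"az":0,"claw":0.01}]';python3 -m inch '[{"x":0,"y":-0.001,"z":0,"ax":0,"ay":0,"az":0,"claw":0.01},{"x":0,"y":-0.001,"z":0,"ax":0,"ay":0,"az":0,"claw":0.01}]'
```

```text
time_s: 9.07
tcp_pos: [579.8, -3.6, 192.5]
eef_rot: [0.533, -0.463, 0.534, 0.465]
ft_force: [-6.8, 0.2, 9.2]
finger_gap: 21.5
time_s: 9.32
tcp_pos: [582.3, -4.0, 192.4]
eef_rot: [0.533, -0.463, 0.535, 0.465]
ft_force: [-9.6, 0.7, 9.8]
finger_gap: 21.7
time_s: 9.57
tcp_pos: [584.3, -4.3, 192.5]
eef_rot: [0.533, -0.463, 0.535, 0.465]
ft_force: [-9.7, 1.5, 10.3]
finger_gap: 21.9
```

```bash
python3 -m inch '[{"x":0,"y":-0.001,"z":0,"ax":0,"ay":0,"az":0,"claw":0.01},{"x":0,"y":0,"z":0,"ax":0,"ay":0,"az":0,"claw":0.01}]'; python3 -m inch '[{"x":0,"y":-0.001,"z":0,"ax":0,"ay":0,"az":0,"claw":0.01},{"x":0,"y":0,"z":0,"ax":0,"ay":0,"az":0,"claw":0.01}]'; python3 -c "
from d import *
delta([586.8,-3.6,38],-.14)"
```

```text
time_s: 9.82
tcp_pos: [585.4, -4.4, 192.4]
eef_rot: [0.533, -0.463, 0.535, 0.465]
ft_force: [-9.0, 0.7, 9.3]
finger_gap: 21.5
time_s: 10.07
tcp_pos: [586.4, -4.6, 192.5]
eef_rot: [0.533, -0.463, 0.535, 0.465]
ft_force: [-9.1, 1.2, 9.3]
finger_gap: 21.6
t 10.075 tcp [586.3766  -4.555  192.4683] gap 21.626918322749408 F [-9.1212  1.2142  9.2943]
turn deg [ 0.0399 -0.0466 -0.1927] units [ 0.0066 -0.0078 -0.0321]
world d [0.4234 0.955  0.5317] in current tool [-0.5334 -0.2849  1.0041] in final tool [-0.5317 -0.286   1.0047]
tool axes world
 [[-0.0034 -0.9903  0.1389]
 [-0.0003  0.1389  0.9903]
 [-1.      0.0034 -0.0008]]
q [ 0.3252  0.4346 -0.4275 -0.0012 -0.7121 -2.0344]
```

```bash
python3 -m inch '[{"x":0,"y":-0.001,"z":0,"ax":0,"ay":0,"az":0,"claw":0.01},{"x":0,"y":0,"z":0,"ax":0,"ay":0,"az":0,"claw":0.01}]'; python3 -m inch '[{"x":0,"y":-0.001,"z":0,"ax":0,"ay":0,"az":0,"claw":0.01},{"x":0,"y":0,"z":0,"ax":0,"ay":0,"az":0,"claw":0.01}]'; python3 -c "
from d import *
delta([586.8,-3.6,38],-.14)
from pose import *
s=sensors.read_state();p=[s['tcp_pos'][0],s['tcp_pos'][1],-.14]
im=eyes.get_image('side');o=im['pixels'][:,:,::-1].copy()
c=proj(im,[600,0,40]).astype(int);x0=max(c[0]-80,0);y0=max(c[1]-60,0)
cv2.imwrite('pics/in2_side.png',cv2.resize(o[y0:y0+120,x0:x0+160],None,fx=5,fy=5,interpolation=cv2.INTER_CUBIC))
"
```

```text
time_s: 10.32
tcp_pos: [587.2, -4.7, 192.5]
eef_rot: [0.532, -0.463, 0.535, 0.465]
ft_force: [-9.6, 1.7, 10.8]
finger_gap: 21.3
time_s: 10.58
tcp_pos: [587.4, -4.7, 192.5]
eef_rot: [0.532, -0.463, 0.535, 0.465]
ft_force: [-14.1, 3.4, 13.5]
finger_gap: 21.6
t 10.575 tcp [587.4349  -4.6906 192.4854] gap 21.550150129207662 F [-14.0542   3.4472  13.4503]
turn deg [ 0.0243 -0.0594 -0.3032] units [ 0.0041 -0.0099 -0.0505]
world d [-0.6349  1.0906  0.5146] in current tool [-0.5115  0.7832  0.9911] in final tool [-0.5146  0.7809  0.9913]
tool axes world
 [[-0.0054 -0.9903  0.1391]
 [-0.0003  0.1391  0.9903]
 [-1.      0.0053 -0.001 ]]
q [ 0.3241  0.4364 -0.4237 -0.0022 -0.7159 -2.0328]
```

View pics/in2_side.png

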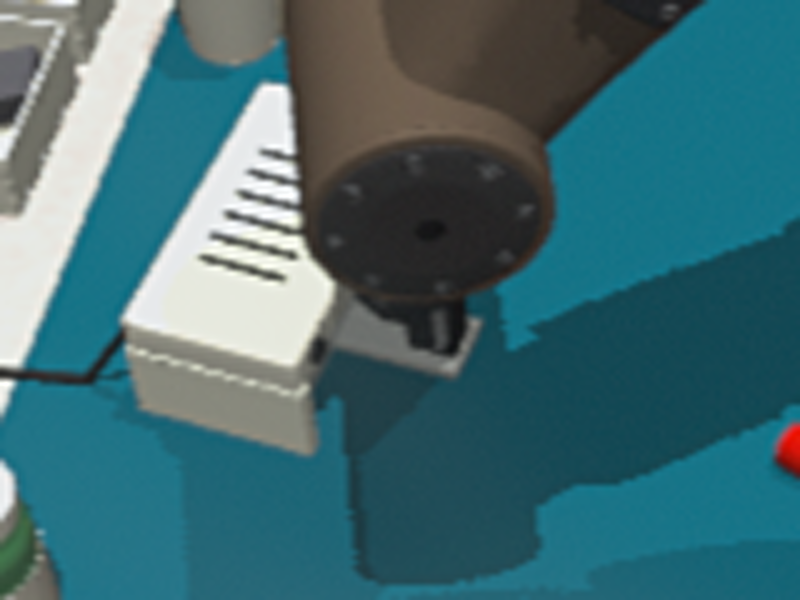

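Movement stopped (0.2 mm for a 1 mm command) right at the predicted home position. One more firm press, then back off to zero force and release.

```bash
python3 -m inch '[{"x":0,"y":-0.001,"z":0,"ax":0,"ay":0,"az":0,"claw":0.01},{"x":0,"y":0,"z":0,"ax":0,"ay":0,"az":0,"claw":0.01}]'; python3 -m inch '[{"x":0,"y":-0.001,"z":0,"ax":0,"ay":0,"az":0,"claw":0.01},{"x":0,"y":0,"z":0,"ax":0,"ay":0,"az":0,"claw":0.01}]'; python3 -c "
from d import *
delta([586.8,-3.6,38],-.14)"
```

```text
time_s: 10.88
tcp_pos: [587.8, -4.7, 192.5]
eef_rot: [0.532, -0.462, 0.536, 0.465]
ft_force: [-17.4, 6.1, 16.9]
finger_gap: 21.4
time_s: 11.12
tcp_pos: [588.0, -4.8, 192.4]
eef_rot: [0.531, -0.462, 0.536, 0.466]
ft_force: [-21.6, 7.3, 21.5]
finger_gap: 21.5
t 11.125 tcp [587.979   -4.7583 192.4382] gap 21.517032462471672 F [-21.5753   7.3156  21.492 ]
turn deg [ 0.0023 -0.0789 -0.4797] units [ 0.0004 -0.0132 -0.08  ]
world d [-1.179   1.1583  0.5618] in current tool [-0.552   1.3337  0.9818] in final tool [-0.5618  1.3291  0.9825]
tool axes world
 [[-0.0085 -0.9902  0.1395]
 [-0.0002  0.1395  0.9902]
 [-1.      0.0084 -0.0014]]
q [ 0.3233  0.4379 -0.4204 -0.0038 -0.7206 -2.0312]
```

```bash
python3 -m inch '[{"x":0,"y":0.0015,"z":0,"ax":0,"ay":0,"az":0,"claw":0.01},{"x":0,"y":0,"z":0,"ax":0,"ay":0,"az":0,"claw":0.01}]'; python3 -m inch '[{"x":0,"y":0,"z":0,"ax":0,"ay":0,"az":0,"claw":0.03},{"x":0,"y":0,"z":0,"ax":0,"ay":0,"az":0,"claw":0.05},{"x":0,"y":0,"z":0,"ax":0,"ay":0,"az":0,"claw":0.07},{"x":0,"y":0,"z":0,"ax":0,"ay":0,"az":0,"claw":0.07}]'; python3 -c "
from d import *
delta([586.8,-3.6,38],-.14)"
```

```text
time_s: 11.38
tcp_pos: [587.6, -4.7, 192.5]
eef_rot: [0.532, -0.463, 0.535, 0.465]
ft_force: [-14.6, 4.3, 15.7]
finger_gap: 21.2
time_s: 11.88
tcp_pos: [590.6, -4.6, 192.3]
eef_rot: [0.534, -0.464, 0.534, 0.464]
ft_force: [-0.7, -0.3, -0.4]
finger_gap: 70.3
t 11.875 tcp [590.5524  -4.6311 192.3442] gap 70.32389353438691 F [-0.652  -0.2651 -0.4095]
turn deg [ 0.0295  0.0001 -0.0006] units [ 0.0049  0.     -0.0001]
world d [-3.7524  1.0311  0.6558] in current tool [-0.6558  3.8593  0.4994] in final tool [-0.6558  3.8596  0.4974]
tool axes world
 [[-0.     -0.9903  0.139 ]
 [ 0.      0.139   0.9903]
 [-1.      0.      0.    ]]
q [ 0.3229  0.4392 -0.42   -0.     -0.7117 -2.0332]
```

```bash
python3 -m inch '[{"x":-0.015,"y":0.002,"z":0,"ax":0,"ay":0,"az":0,"claw":0.08},{"x":-0.03,"y":0,"z":0,"ax":0,"ay":0,"az":0,"claw":0.08},{"x":-0.05,"y":0,"z":0,"ax":0,"ay":0,"az":0,"claw":0.08},{"x":-0.055,"y":0,"z":0,"ax":0,"ay":0,"az":0,"claw":0.08},{"x":-0.05,"y":0,"z":-0.03,"ax":0,"ay":0,"az":0,"claw":0.08},{"x":0,"y":0.04,"z":-0.045,"ax":0,"ay":0,"az":0,"claw":0.08},{"x":0,"y":0.04,"z":-0.045,"ax":0,"ay":0,"az":0,"claw":0.08},{"x":0,"y":0.03,"z":-0.05,"ax":0,"ay":0,"az":0,"claw":0.08},{"x":0,"y":0.02,"z":-0.055,"ax":0,"ay":0,"az":0,"claw":0.08},{"x":0,"y":0,"z":-0.055,"ax":0,"ay":0,"az":0,"claw":0.08}]'
cat > chk.py <<'E'
from d import *
from pose import *
import sys;t=sys.argv[1]
for n in("top","side"):
    im=eyes.get_image(n);save(im,f"full{t}_{n}");o=im["pixels"][:,:,::-1].copy()
    c=proj(im,[610,0,40]).astype(int);x0=max(c[0]-70,0);y0=max(c[1]-55,0)
    a=cv2.resize(o[y0:y0+110,x0:x0+140],None,fx=5,fy=5,interpolation=cv2.INTER_CUBIC)
    cv2.imwrite(f"pics/out{t}_{n}.png",a)
    for L in landmark_of("carrier_grip",im):
        v,u=np.array(L["position"])*[480,640];print(n,L["conf"],u,v,atz(im,u,v,30))
    print("pred home px",proj(im,[586.7,-3.9,30]))
E
python3 chk.py 1
```

```text
time_s: 13.12
tcp_pos: [418.6, -264.6, 394.5]
eef_rot: [0.534, -0.465, 0.533, 0.463]
ft_force: [1.1, -0.2, -0.1]
finger_gap: 80.0
top 0.74 470.91200000000003 365.61600000000004 [ 195.33 -361.78   30.  ]
top 0.66 316.288 186.288 [585.75  -7.67  30.  ]
pred home px [314.63 185.82]
side 0.61 429.696 166.608 [ 195.87 -376.98   30.  ]
pred home px [277.99 242.16]
```

View pics/out1_side.png

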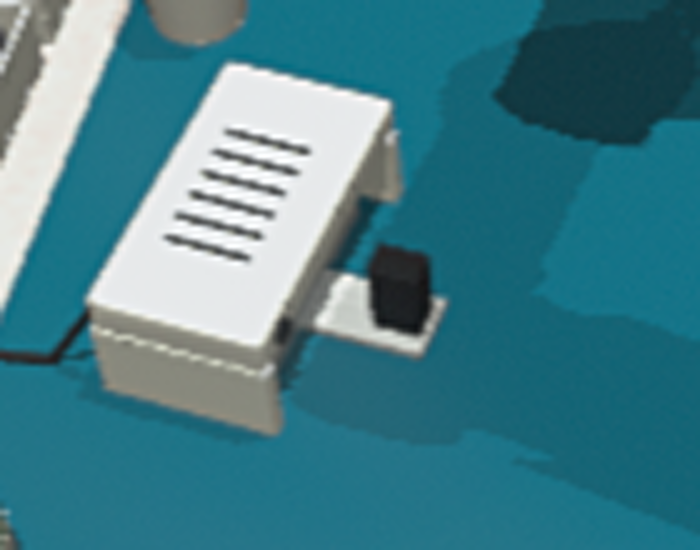

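View pics/full1_top.png

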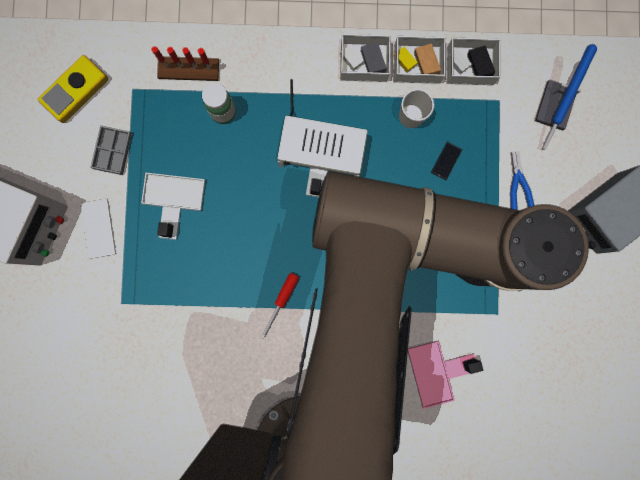

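Run:
```python
from pose import *
for n in("top","side"):
    im=eyes.get_image(n);o=im["pixels"][:,:,::-1].copy()
    c=proj(im,[590,0,40]).astype(int);x0=c[0]-30;y0=c[1]-25
    s=10;K=im["intrinsics"]
    a=cv2.resize(o[y0:y0+50,x0:x0+60],None,fx=s,fy=s,interpolation=cv2.INTER_CUBIC)
    for p,col in(([587.2,-4.7,-.143],(0,255,0)),([582.2,-4,-.143],(0,0,255))):
        for b in CAR[1:]:
            h=cv2.convexHull(np.array([proj(im,q) for q in T(p,b)],np.float32))
            h=(h+.5-[x0,y0])*s
            cv2.polylines(a,[h.astype(np.int32)],True,col,1)
    cv2.imwrite(f"pics/fin_{n}.png",a)
    # small fit to mask
    for m in masks_of("carrier_grip",im):
        ys,xs=np.nonzero(m["pixels"])
        if abs(xs.mean()-proj(im,[587,-4,20])[0])<25 and abs(ys.mean()-proj(im,[587,-4,20])[1])<25: print(n,m["conf"],m["pixels"].sum(),"rear row",ys.max(),xs.max())
```

```text
top 0.83 463 rear row 197 326
side 0.79 452 rear row 255 286
```

View pics/fin_side.png

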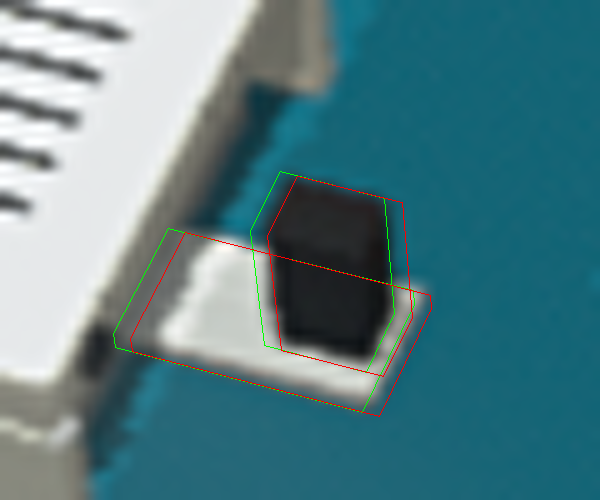

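View pics/fin_top.png

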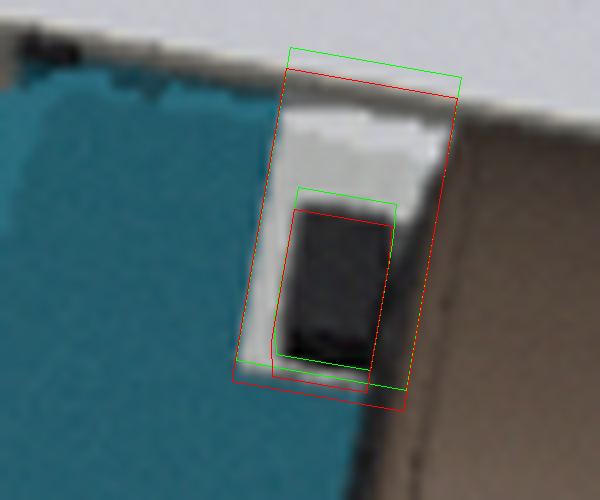

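The home fit is ambiguous by about 2 mm (the observed edge lies between the green and red outlines). I'll clear the arm from view and measure properly.

```bash
python3 -m inch '[{"x":0,"y":0.05,"z":-0.02,"ax":0,"ay":0,"az":0,"claw":0.08},{"x":0,"y":0.05,"z":-0.03,"ax":0,"ay":0,"az":0,"claw":0.08},{"x":0,"y":0,"z":-0.05,"ax":0,"ay":0,"az":0,"claw":0.08},{"x":0,"y":0,"z":-0.05,"ax":0,"ay":0,"az":0,"claw":0.08},{"x":0,"y":0,"z":-0.05,"ax":0,"ay":0,"az":0,"claw":0.08},{"x":0,"y":0,"z":-0.05,"ax":0,"ay":0,"az":0,"claw":0.08}]'
cat > fitv.py <<'E'
from pose import *
from scipy.optimize import minimize
ims=[eyes.get_image(n) for n in("top","side")]
ms=[]
for n,im in zip(("top","side"),ims):
    save(im,"fv_"+n)
    t=proj(im,[587,-4,20]);bb=None
    for m in masks_of("carrier_grip",im):
        ys,xs=np.nonzero(m["pixels"])
        if np.hypot(xs.mean()-t[0],ys.mean()-t[1])<30 and bb is None: bb=m["pixels"]
    ms.append(bb);print(n,None if bb is None else bb.sum())
L=[sil(im,[672.8,-16,-.143],LAMP) for im in ims]
# ignore lamp + 4px margin
W=[1-cv2.dilate((l>0).astype(np.uint8),np.ones((7,7))) for l in L]
def f(v,idx):
    return sum((np.abs(sil(ims[i],[v[0],v[1],v[2]/100],CAR[1:])-ms[i])*W[i]).sum() for i in idx)
for idx in([0],[1],[0,1]):
    if any(ms[i] is None for i in idx): continue
    x0=np.array([584,-4,-14.]);S=x0+np.array([[0,0,0],[6,0,0],[0,6,0],[0,0,5]])
    q=minimize(f,x0,args=(idx,),method="Nelder-Mead",options=dict(initial_simplex=S,xatol=.05,fatol=.2));print(idx,q.x,q.fun)
E
python3 fitv.py
```

```text
time_s: 14.28
tcp_pos: [287.6, -498.0, 392.7]
eef_rot: [0.533, -0.465, 0.533, 0.464]
ft_force: [0.3, 0.2, 0.5]
finger_gap: 80.0
top 486
side 450
[0] [586.36  -4.53 -14.18] 17.356862745098038
[1] [587.75  -5.89 -13.11] 22.772549019607844
[0, 1] [587.31  -4.67 -13.03] 47.364705882352936
```

View pics/fv_top.png

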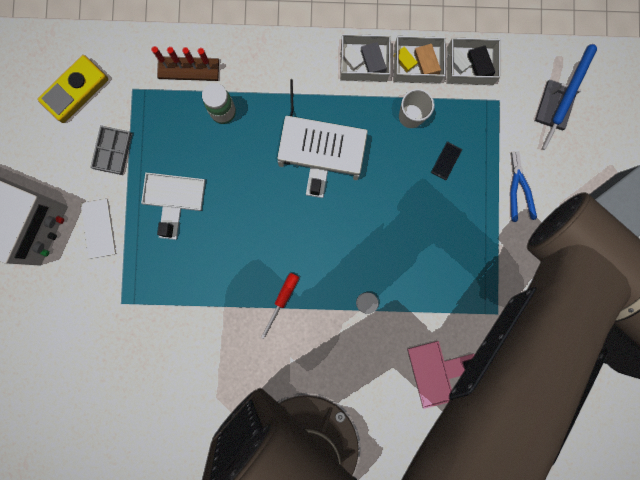

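```bash
python3 -c "
from h import *
print(r.job_done())"
```

```text
the job is handed in; nothing more can be done
None
```

The loaded white carrier is in the UV lamp, nest first and up against the stops. I released it, moved the arm clear and handed the job in at about 14.5 s.

- **Home against the stops:** the carrier stopped moving at about 587 mm. Pushing on raised the horizontal force to about 22 N and moved the tool only about 0.5 mm. After release, the camera fit put the grip at (587.3, -4.7) mm, against (586.7, -3.9) mm expected for fully home. The two single-camera fits gave x = 586.4 and 587.8. An earlier look, with the arm partly in the way, had suggested about 585 mm.
- **Drag:** over the last 8 mm or so it rose from about 3 N to 9 N. I found no cause.
- **Phone:** it lay flat in the nest just before insertion. Under the canopy it can't be seen, so I have no direct view of it there. Nothing in the forces suggested a jam.
- **Other items:** in the last picture the empty carrier and the small phone look unmoved. The arm partly hides the pink carrier there, but it was in place in the picture before.

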